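Set a clock movement in the movement holder

ROBOT

A 6-joint arm with a two-finger parallel gripper is mounted at the origin on the work surface. World frame = base frame: x ahead of the robot, y to its left, z up, the work surface at z = 0. Lengths are in m, angles in degrees, forces in N, time in s.
With the tool pointing down it reaches from about 0.4 to 0.825 m from the base axis. Payload 7 kg.
Tool frame: the origin (TCP) lies midway between the tips of the shut fingers; the grasp point (between the pads) lies 19 mm behind it (r.grip_depth is the distance from the TCP to the grasp point, in m); z points along the fingers, y is the line along which they close (so a half turn about z gives the same grasp; the last joint's range is limited). The gripper opens to 88 mm and grips with 3 to 60 N. Pads are 19 mm wide; open, the fingers measure 130 mm over their backs; the gripper's body (78 mm by 193 mm) begins 47 mm behind the grasp point.
Start: joints at [87.439, 20.546, 0.682, 0, -70.136, -16.507], TCP at [0.221, 0.638, 0.227] pointing down, gripper open.
Joint ranges: [-176.03, 176.03], [-82.01, 121.73], [-58.28, 71.71], [-173.87, 95.51], [-174.79, -0.11], [-173.66, 173.66]. Speed limits (degrees/s): [136.94, 136.94, 172.46, 180, 180, 180].

INTERFACE

Orientations are given as [roll, pitch, yaw] about the fixed x, y, z axes, in that order (R = Rz(yaw) Ry(pitch) Rx(roll)).
In Python, from plant import r, capture, close_job, search_frame, outline_of gives the robot as it stands.
- The arm moves only by the shell command python3 -m creep 'ROWS' [FORCE]. ROWS is JSON, a list of rows, each a list of 7 numbers: the finger opening in mm, from 0 to 87.6, then the shift along the world's x, y, z in units of 25 mm (1.0 is 25 mm), then the turn, a rotation vector about the world's x, y, z in degrees. In form: [[hand, x, y, z, ax, ay, az], ...]. A call has 1 to 8 rows; each row shifts and turns the commanded pose from where the row before left it; what a row does not reach is not made up. A row lasts 1/12 s, in which the tool goes at most 41.7 mm and 7.16 degrees, less where a joint would pass 70% of its speed; a pose out of reach is approached as far as the arm can. A call is refused whole if a number of a shift passes 1 or a number of a turn 7.16, either way. A call with a gripper value outside its range is refused whole. The fingers move at their own pace and stop on an object; FORCE is the grip in N (left out, the last holds). Time passes only in rows, so rows that do not move let the fingers close. It gives the time, the measured TCP pose, the force, the opening and the grip force at its end, in the units of the state.
- r.get_state(): the state, without advancing time (a new reading comes with each control period).
- capture(name): name is "scene" or "top"; returns a dict with "frame" (384x512x3 uint8, red, green, blue), "K" (3x3 intrinsics, pixels), "origin" and "rotation" of the camera in the world. Camera axes: x right, y down, z forward; pixel columns grow to the right and rows downward; lengths in m; the calibration is good to about 2 mm. A picture is of the moment at which its call begins. There is no depth.
- close_job(): hands the job in; it is judged then, once.
Trained networks look in a picture, given as the dict that the camera call returned (one of the last four; its "shot" number tells which), for a name from the list of things; names that differ only in an ending like _2 or _b are one class to them, and where a whole thing is asked for, a point or a joint stands for the part that bears it (a point fixed in the world has none). Each returns a list of dicts, best first, with "conf" (0 to 1); they miss things now and then, are a little off and sometimes report something else, mostly with a low value. They report only what shows in the picture. A call takes as long as a camera call. They do not tell look-alikes from the thing itself.
- search_frame(picture, target): "bbox" ([left, top, right, bottom] in pixels, round what is visible of it).
- outline_of(picture, target): "region" (384x512 bool, what is visible of it) and "bbox" ([left, top, right, bottom] in pixels, round what is visible of it).
The state is a dict: "time_s": time; "joints": joint angles; "qd": joint speeds; "joint_torque": joint torques, N m; "tcp_pos": TCP position; "eef_rot": TCP orientation; "contact_force": force on the tool from outside, world axes, zero at the start; "moment": the same for the moment, N m; "gripper_width": finger opening in m; "gripper_force": force on a finger pad.
Only numpy, scipy, OpenCV 4.12 (cv2) and the standard library are available. Lean on these libraries where they do the work, as an engineer would, in place of code of your own. Each camera call takes 0.05 s, during which the arm holds its last target. There are 200 camera calls.

TASK

The jaw of the movement holder is closed and the large round clock movement lies beside it on the work plate: draw the jaw back, slide the movement in between the jaw and the sprung pad, and close the jaw on it until the sprung pad has given about 5 mm, so that the movement is held flat and centred in the V of the jaw. Be gentle with the movement: never push, knock or squeeze it with more than about 10 N, and never drive the pad to its stop. Leave the small movement and everything else on the bench where it is.

Things in the scene. Friction and masses are not known exactly. Their poses are not given: they have to be found in the camera images.
- holder: Movement holder, fixed to the bench: square aluminium work plate with a black T-slot along its y axis. Origin on the bench, below the slot; x points across the slot (away from the robot at yaw 0), y along the slot (to the left), z up. Above the slot, from -y to +y: dark steel fixed block (70 mm along x, y -98 to -126 mm, 36 mm high above the plate), sprung pad, sliding jaw.
- bed (a point): Point of the plate's top (12 mm above the bench) right above the holder's origin. The plate is 280 x 280 mm: x -145 to +135 mm, y -130 to +150 mm. Between jaw and pad it is flat, and open towards the front (-x) and the back (+x).
- jaw: Sliding jaw: dark steel block 64 mm wide (holder x), 30 mm high above the plate, with a white nylon shallow V facing the pad (-y): two faces leaning 20 degrees each, 60 mm over the V's tips, apex 11 mm behind them. Origin: midway between the V's tips, at plate-top level; axes as the holder's. The block ends 56 mm behind the tips.
- jaw_slide (a joint): Position of the jaw in m, 0 to 0.110, growing as it is drawn back (holder +y). Gap from the V's tips to the unpressed pad = 30 mm + this. It slides stiffly (9 N drag) and stays where left, also against the spring. With the movement in the V, the unpressed pad is met at about 0.052; each further mm of closing presses the pad in 1 mm.
- thumb (a point): Centre of the top of the jaw's thumb piece, a steel tab on the jaw to push, hook or pinch: 12 mm thick (holder y), 34 mm wide (x), its top 64 mm above the plate, free above the jaw block for its upper 34 mm; 41 mm behind (+y of) the V's tips, moving with the jaw.
- pad: Sprung pad: white nylon bar 64 mm long (holder x), 8 mm thick, 29 mm high, on two steel guide pins with coil springs, in front of the fixed jaw block. Origin: middle of the foot of its flat face towards the jaw, at plate-top level; unpressed it is at y = -75 mm in the holder's frame. Axes as the holder's.
- pad_travel (a joint): How far the sprung pad is pressed in towards the fixed block (holder -y), in m: 0 free, 0.012 on its stop. The spring gives 1 N at first touch and 0.5 N more per mm (7 N at the stop).
- movement: The large clock movement: plain brass cylinder 90 mm across, 26 mm high, wheels, balance and screws on its top up to 33 mm; 0.22 to 0.4 kg. Too wide to grasp; slides flat on the plate. Origin: centre of its underside, z up. It starts on the plate, on the robot's side of the jaw line.
- small_movement: Bystander: a smaller brass watch movement, 54 mm across, 14 mm high, on the back right part of the plate. Origin: centre of its underside.
- loupe: Bystander: black eye loupe 37 mm across, 32 mm high, standing on the front left corner of the plate. Origin: centre of its underside.
- tweezers: Bystander: steel tweezers 140 mm long, 9 mm high, lying on the bench left of the plate. Origin: underside, mid-length.
- screwdriver: Bystander: screwdriver 150 mm long lying on the bench right of the plate. Origin: underside, mid-length.
- brush: Bystander: bench brush 170 mm long lying left of the plate. Origin: underside, mid-length.
- covered_dish: Bystander: black dish 100 mm across under a clear dust cover with a knob, 60 mm high, with small wheels inside, right of the plate. Origin: centre of its underside.
- oil_bottle: Bystander: amber bottle 32 mm across, 70 mm high, left of the plate. Origin: centre of its underside.
There are look-alikes about, which are no part of the job. What is shaped like the movement but pink or red is not meant.

How it is judged (in metres and radians):
On the way, in this order (a step that is already met when the one before it is completed fails the run):
1. the jaw is drawn back so far that the gap is wider than the movement (value of joint jaw_slide above 0.062 m), for 0.1 s.
2. the movement lies flat on the plate between the jaw and the sprung pad (x of movement in the frame of holder between -0.02 and 0.02 m and y of movement in the frame of holder between -0.05 and 0.06 m and z of movement in the frame of holder below 0.016 m and value of joint pad_travel below 0.0115 m), for 0.1 s.
At the end, for the whole second after the job is handed in: The movement lies flat on the plate (within 3 mm of its height, tilt under 0.05 rad), touched by both the jaw and the sprung pad (over 0.5 N each), centred in the V (within 6 mm across the holder), the sprung pad pressed in by 2 to 9 mm; movement and jaw at rest (value of joint pad_travel between 0.002 and 0.009 m and contact force between movement and jaw above 0.5 N and contact force between movement and pad above 0.5 N and x of movement in the frame of holder between -0.006 and 0.006 m and z of movement in the frame of holder between 0.009 and 0.015 m and angle between movement's own z axis and vertical below 0.05 rad and linear speed of movement below 0.01 m/s and velocity of joint jaw_slide between -0.003 and 0.003 m/s).
It fails at once if the robot pushes or presses the movement with more than 15 N (contact force between movement and the arm above 15 N or contact force between movement and the fingers above 15 N).
It fails at once if the movement is knocked or squeezed by the jaw or against the sprung pad with more than 15 N (contact force between movement and jaw above 15 N or contact force between movement and pad above 15 N).
It fails at once if the sprung pad is driven to its stop (value of joint pad_travel above 0.0118 m).
It fails at once if the movement is tipped (angle between movement's own z axis and vertical above 0.2 rad).
It fails at once if a bystander is moved more than 15 mm (distance of any of small_movement, loupe, tweezers, screwdriver, brush, covered_dish, oil_bottle from where it was at the start of the episode above 0.015 m).
It also fails if it takes over 58 s, if anything falls off the work surface, if the arm or the gripper's body presses on something with over 40 N, if the wrist force passes 120 N, or if a joint passes its speed limit or range.

## Working session

There is one attempt and no reset: what is moved stays moved. The work goes in short steps, Python scripts to look and compute and a shell command to move; the robot and the scene stay as the last step left them, time stands still between calls to the robot, and variables do not carry over. Pictures are saved under pics/ and viewed, at most 10 in all, crops included, and the job is handed in when it is done.

```bash
mkdir -p pics; ls
cat > h.py <<'E'
import numpy as np,cv2
from plant import r,capture,close_job,search_frame,outline_of
def save(c,n): cv2.imwrite('pics/'+n,c['frame'][:,:,::-1])
def ray(c,u,v,z):
    K=np.array(c['K']);d=np.array(c['rotation'])@np.linalg.solve(K,[u,v,1.]);o=np.array(c['origin'])
    return o+d*(z-o[2])/d[2]
def proj(c,p):
    q=np.array(c['K'])@(np.array(c['rotation']).T@(np.array(p)-np.array(c['origin'])));return q[:2]/q[2]
E
python3 - <<'E'
from h import *
for n in('top','scene'):
    c=capture(n);save(c,n+'0.png');print(n,c['origin'],np.round(c['rotation'],3).tolist(),c['K'][0][0])
    for t in('movement','jaw','pad','holder','small_movement','loupe','thumb'):
        for d in search_frame(c,t)[:3]:
            b=d['bbox'];print(t,round(d['conf'],2),np.round(b),np.round(ray(c,(b[0]+b[2])/2,(b[1]+b[3])/2,.03),3))
print(r.get_state())
E
```

```text
pics
top [ 0.38069357 -0.00850133  1.23775556] [-172.887, 0.045, -88.417] 424.41875103135897Traceback (most recent call last):
  File "<stdin>", line 6, in <module>
  File "h.py", line 6, in ray
    return o+d*(z-o[2])/d[2]
                        ~^^^
IndexError: invalid index to scalar variable.
```

```bash
cat > h.py <<'E'
import numpy as np,cv2
from scipy.spatial.transform import Rotation as Ro
from plant import r,capture,close_job,search_frame,outline_of
def save(c,n): cv2.imwrite('pics/'+n,c['frame'][:,:,::-1])
def R(c): return Ro.from_euler('xyz',c['rotation'],degrees=True).as_matrix()
def ray(c,u,v,z):
    d=R(c)@np.linalg.solve(np.array(c['K']),[u,v,1.]);o=np.array(c['origin'])
    return o+d*(z-o[2])/d[2]
def proj(c,p):
    q=np.array(c['K'])@(R(c).T@(np.array(p)-np.array(c['origin'])));return q[:2]/q[2]
E
python3 - <<'E'
from h import *
for n in('top','scene'):
    c=capture(n);save(c,n+'0.png');print(n,c['origin'],c['rotation'],c['K'][0][0])
    for t in('movement','jaw','pad','holder','small_movement','loupe','thumb'):
        for d in search_frame(c,t)[:3]:
            b=d['bbox'];print(t,round(d['conf'],2),np.round(b),np.round(ray(c,(b[0]+b[2])/2,(b[1]+b[3])/2,.03),3))
print(r.get_state())
E
```

```text
top [ 0.38069357 -0.00850133  1.23775556] [-1.72886805e+02  4.50942803e-02 -8.84170127e+01] 424.41875103135897
movement 0.9 [132. 218. 165. 252.] [0.395 0.284 0.03 ]
movement 0.8 [179. 251. 209. 284.] [0.309 0.153 0.03 ]
movement 0.77 [223. 193. 252. 227.] [0.474 0.035 0.03 ]
jaw 0.72 [233. 168. 254. 195.] [0.556 0.021 0.03 ]
pad 0.7 [243. 136. 260. 154.] [ 0.665 -0.     0.03 ]
pad 0.49 [262. 170. 269. 186.] [ 0.568 -0.042  0.03 ]
holder 0.81 [188. 135. 287. 237.] [0.542 0.037 0.03 ]
holder 0.49 [ 92. 220.  94. 242.] [0.404 0.443 0.03 ]
small_movement 0.79 [245. 136. 263. 153.] [ 0.666 -0.006  0.03 ]
loupe 0.42 [193. 215. 207. 228.] [0.438 0.14  0.03 ]
thumb 0.98 [234. 167. 254. 193.] [0.56  0.019 0.03 ]
scene [ 1.32409831 -0.0110506   0.77010241] [-130.34002352   -0.79053567   88.85230864] 356.9564359010583
movement 0.89 [182. 176. 210. 202.] [ 0.459 -0.182  0.03 ]
movement 0.86 [252. 180. 280. 208.] [0.484 0.04  0.03 ]
movement 0.66 [328. 169. 354. 189.] [0.408 0.291 0.03 ]
jaw 0.9 [251. 198. 273. 225.] [0.562 0.024 0.03 ]
pad 0.48 [235. 205. 245. 223.] [ 0.573 -0.04   0.03 ]
holde
[... 378 characters left out ...]
0.058  0.03 ]
{'time_s': 0.9, 'joints': array([ 8.74394388e+01,  2.05448905e+01,  6.80961876e-01, -1.44411369e-03,
       -7.01360212e+01, -1.65069646e+01]), 'qd': array([ 0.02575576, -0.05396732, -0.03018579,  0.01068363,  0.06575422,
       -0.00535695]), 'joint_torque': array([-9.66091966e-05, -5.82351780e+01,  2.93309069e+01,  7.00213239e+00,
        1.26367345e-02, -1.96262181e-05]), 'tcp_pos': array([0.22051083, 0.63792725, 0.22656571]), 'eef_rot': array([ 1.79999662e+02,  1.31648119e-03, -1.90680164e+01]), 'contact_force': array([-0.96700394, -0.24599335,  0.81595078]), 'moment': array([-0.02093996, -0.0034616 , -0.0325027 ]), 'gripper_force': 0.0, 'gripper_width': 0.0875303315474772}
```

View pics/top0.png

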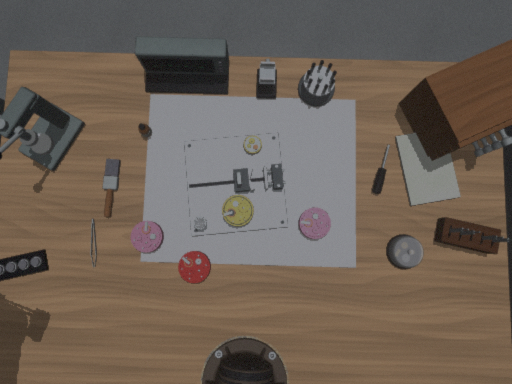

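View pics/scene0.png

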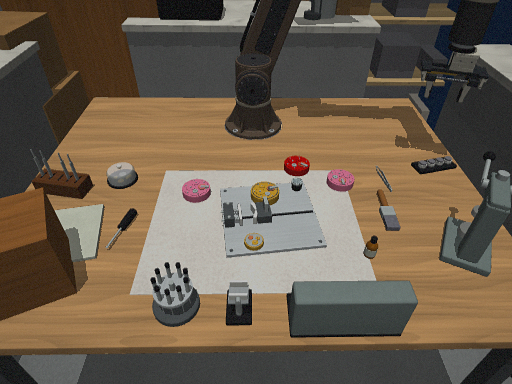

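Run:
```python
from h import *
c=capture('top')
f=c['frame'][120:250,170:300];cv2.imwrite('pics/z.png',cv2.resize(f[:,:,::-1],None,fx=4.6,fy=4.6,interpolation=cv2.INTER_CUBIC))
m=outline_of(c,'holder')[0]['region'].astype(np.uint8)
cn=max(cv2.findContours(m,0,2)[0],key=cv2.contourArea);h=cv2.convexHull(cn)
q=cv2.approxPolyDP(h,5,True)[:,0];print(q.tolist())
W=np.array([ray(c,u,v,.012)[:2] for u,v in h[:,0]])
rc=cv2.minAreaRect(W.astype(np.float32));print(rc,cv2.boxPoints(rc))
for t in('movement','jaw','thumb','pad','loupe','small_movement'):
  for d in outline_of(c,t)[:3]:
    v,u=np.nonzero(d['region']);print(t,d['conf'],u.mean(),v.mean(),np.round(ray(c,u.mean(),v.mean(),.035),4))
```

```text
[[276, 132], [287, 225], [192, 235], [184, 142]]
((0.5534288883209229, 0.04454942047595978), (0.2859456241130829, 0.28637608885765076), 7.164159774780273) [[ 0.3937149   0.16878907]
 [ 0.42942965 -0.11535125]
 [ 0.7131429  -0.07969023]
 [ 0.6774281   0.2044501 ]]
movement 0.95 194.24111675126903 266.1472081218274 [0.3132 0.1507 0.035 ]
movement 0.76 146.9243807040417 236.59582790091264 [0.3915 0.2877 0.035 ]
movement 0.69 314.2058414464534 223.0653685674548 [ 0.4426 -0.1832  0.035 ]
jaw 0.94 242.11345646437994 179.51187335092348 [0.5615 0.0244 0.035 ]
thumb 0.97 242.7128712871287 180.12128712871288 [0.5597 0.0227 0.035 ]
pad 0.61 266.13793103448273 176.91954022988506 [ 0.5709 -0.0442  0.035 ]
pad 0.25 234.43818227976644 182.57286113226706 [0.552  0.0461 0.035 ]
loupe 0.46 199.64583333333334 222.45833333333334 [0.4354 0.1408 0.035 ]
small_movement 0.56 252.44921875 144.28125 [ 0.6654 -0.0023  0.035 ]
```

View pics/z.png

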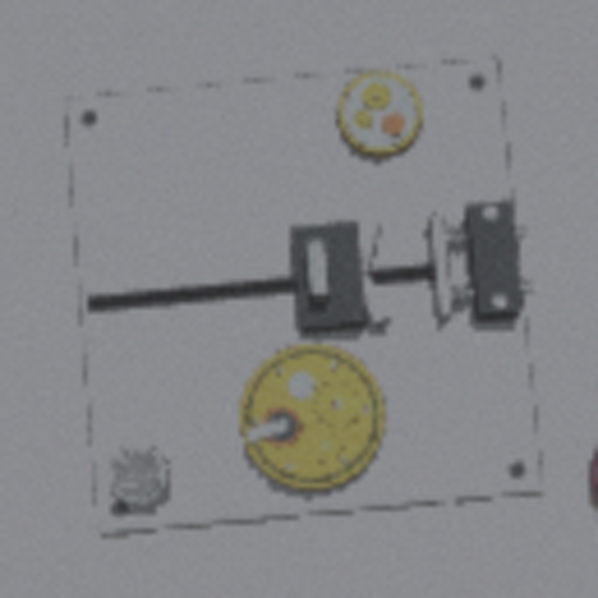

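```bash
cat >> h.py <<'E'
def P(x,y): return 170+(x+.5)/4.6-.5,120+(y+.5)/4.6-.5
E
python3 - <<'E'
from h import *
c=capture('top')
px=[(66,98),(497,57),(540,493),(103,535)];L=np.array([(.135,.150),(.135,-.130),(-.145,-.130),(-.145,.150)])
W=np.array([ray(c,*P(*p),.012)[:2] for p in px])
a=L-L.mean(0);b=W-W.mean(0);print(np.linalg.norm(np.roll(W,1,0)-W,axis=1))
th=np.arctan2((a[:,0]*b[:,1]-a[:,1]*b[:,0]).sum(),(a*b).sum());Rm=np.array([[np.cos(th),-np.sin(th)],[np.sin(th),np.cos(th)]])
o=W.mean(0)-Rm@L.mean(0);print('yaw',np.degrees(th),'o',o,'res',W-(L@Rm.T+o))
for n,p,z in(('mov',(314,418),.038),('thumb',(317,263),.076),('loupe',(139,478),.03),('small',(379,114),.024),('blockback',(515,262),.048),('padface',(433,268),.041)):
    w=ray(c,*P(*p),z);print(n,w,'holder',Rm.T@(w[:2]-o))
f=cv2.cvtColor(c['frame'],cv2.COLOR_RGB2HSV);m=((f[...,0]>18)&(f[...,0]<35)&(f[...,1]>90));m[:160]=0;m[:,:200]=0;m[:,290:]=0;m[250:]=0
n,l,s,ce=cv2.connectedComponentsWithStats(m.astype(np.uint8));print(s[1:],ce[1:])
E
```

```text
[0.28052361 0.27826247 0.28095206 0.2743774 ]
yaw 7.0670101337567095 o [0.5595777  0.03574089] res [[ 3.06071219e-04 -9.04514127e-04]
 [ 4.35805474e-04  8.62618182e-04]
 [-7.56736648e-04  2.80594661e-03]
 [ 1.48599549e-05 -2.76405066e-03]]
mov [0.47204922 0.033689   0.038     ] holder [-0.08711596  0.00873233]
thumb [0.56265876 0.03350261 0.076     ] holder [ 0.00278228 -0.00260034]
loupe [0.43258115 0.14081651 0.03      ] holder [-0.11310429  0.11990175]
small [ 0.66759007 -0.00097197  0.024     ] holder [ 0.10267501 -0.04972272]
blockback [ 0.5710256  -0.08751085  0.048     ] holder [-0.00380274 -0.12372383]
padface [ 0.56698357 -0.03722726  0.041     ] holder [-0.00162767 -0.07332496]
[[224 196  27  30 441]
 [242 196   1   1   1]
 [244 197   1   1   1]
 [229 198   1   1   1]
 [251 204   1   1   1]
 [223 206   1   2   2]
 [252 207   1   7   7]
 [224 217   2   3   4]
 [251 216   1   1   1]
 [229 223   4   2   4]
 [234 225   1   1   1]] [[238.75510204 210.54421769]
 [242.         196.        ]
 [244.         197.        ]
 [229.         198.        ]
 [251.         204.        ]
 [223.         206.5       ]
 [252.         210.        ]
 [224.5        218.        ]
 [251.         216.        ]
 [230.5        223.5       ]
 [234.         225.        ]]
```

```bash
python3 -m creep '[[50,0.48,-0.86,0,0,0,1],[50,0.48,-0.86,0,0,0,1],[50,0.48,-0.86,0,0,0,1],[50,0.48,-0.86,0,0,0,1],[50,0.48,-0.86,0,0,0,1],[50,0.48,-0.86,0,0,0,1],[50,0.48,-0.86,0,0,0,1],[50,0.48,-0.86,0,0,0,1]]' 25
python3 -m creep '[[50,0.48,-0.86,0,0,0,1],[50,0.48,-0.86,0,0,0,1],[50,0.48,-0.86,0,0,0,1],[50,0.48,-0.86,0,0,0,1],[50,0.48,-0.86,0,0,0,1],[50,0.48,-0.86,0,0,0,1],[50,0.48,-0.86,0,0,0,1],[50,0.48,-0.86,0,0,0,1]]'
python3 -m creep '[[50,0.48,-0.86,0,0,0,1],[50,0.48,-0.86,0,0,0,1],[50,0.48,-0.86,0,0,0,1],[50,0.48,-0.86,0,0,0,1],[50,0.48,-0.86,0,0,0,1],[50,0.48,-0.86,0,0,0,1],[50,0.48,-0.86,0,0,0,2],[50,0,0,0,0,0,1]]'
```

```text
time_s: 2.02
tcp_pos: [0.317, 0.4648, 0.2267]
eef_rot: [-180.0, -0.0, -11.0]
contact_force: [0.3, 0.2, 0.9]
gripper_width: 0.0505
gripper_force: 0.0
time_s: 2.68
tcp_pos: [0.413, 0.2928, 0.2268]
eef_rot: [-180.0, -0.0, -3.0]
contact_force: [0.3, -0.1, -0.4]
gripper_width: 0.0497
gripper_force: 0.0
time_s: 3.35
tcp_pos: [0.4977, 0.1407, 0.2266]
eef_rot: [180.0, -0.0, 5.9]
contact_force: [-0.3, 0.2, -0.1]
gripper_width: 0.0502
gripper_force: 0.0
```

```bash
python3 -m creep '[[50,0.5,-0.86,0,0,0,1.1],[50,0.5,-0.86,0,0,0,0],[50,0.51,-0.86,0,0,0,0],[50,0.51,-0.86,0,0,0,0],[50,0.51,-0.86,0,0,0,0],[50,0,0,-1,0,0,0],[50,0,0,-1,0,0,0],[50,0,0,-1,0,0,0]]'
python3 -m creep '[[50,0,0,-0.5,0,0,0],[50,0,0,-0.5,0,0,0],[50,0,0,0,0,0,0]]'
python3 - <<'E'
from h import *
c=capture('scene');f=c['frame'][150:270,200:340];cv2.imwrite('pics/z2.png',cv2.resize(f[:,:,::-1],None,fx=4.5,fy=4.5,interpolation=cv2.INTER_CUBIC))
E
```

```text
time_s: 4.02
tcp_pos: [0.5601, 0.0356, 0.151]
eef_rot: [-180.0, -0.1, 7.0]
contact_force: [-0.0, 0.0, 0.0]
gripper_width: 0.0498
gripper_force: 0.0
time_s: 4.27
tcp_pos: [0.5582, 0.0357, 0.124]
eef_rot: [180.0, 0.2, 7.0]
contact_force: [-1.0, -0.8, -0.6]
gripper_width: 0.0502
gripper_force: 0.0
```

View pics/z2.png

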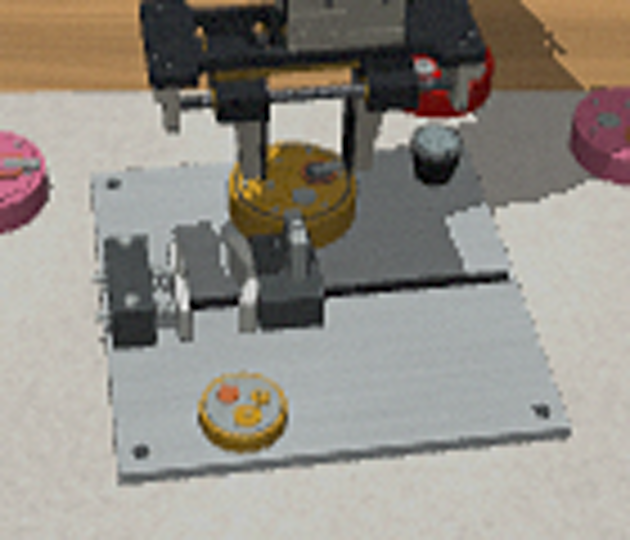

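```bash
python3 -m creep '[[50,0.1,-0.1,-0.7,0,0,0],[50,0,0,-0.7,0,0,0],[50,0,0,-0.7,0,0,0],[50,0,0,-0.4,0,0,0],[50,0,0,-0.4,0,0,0],[50,0,0,0,0,0,0]]'
python3 -m creep '[[8,0,0,0,0,0,0],[8,0,0,0,0,0,0],[8,0,0,0,0,0,0],[8,0,0,0,0,0,0],[8,0,0,0,0,0,0],[8,0,0,0,0,0,0]]' 25
```

```text
time_s: 4.82
tcp_pos: [0.5617, 0.0334, 0.053]
eef_rot: [180.0, 0.1, 7.0]
contact_force: [0.6, 0.4, -0.5]
gripper_width: 0.0498
gripper_force: 0.0
time_s: 5.32
tcp_pos: [0.5625, 0.0335, 0.0545]
eef_rot: [-180.0, -0.0, 7.0]
contact_force: [-0.2, 0.0, 0.8]
gripper_width: 0.0155
gripper_force: 0.0
```

```bash
python3 -m creep '[[8,0,0,0,0,0,0],[8,0,0,0,0,0,0],[8,0,0,0,0,0,0],[8,-0.02,0.15,0,0,0,0],[8,-0.03,0.25,0,0,0,0],[8,-0.04,0.3,0,0,0,0],[8,-0.04,0.3,0,0,0,0],[8,0,0,0,0,0,0]]'
```

```text
time_s: 5.98
tcp_pos: [0.5594, 0.0585, 0.0544]
eef_rot: [180.0, -0.0, 7.1]
contact_force: [-0.3, -3.5, 3.3]
gripper_width: 0.0119
gripper_force: 25.0
```

```bash
python3 -m creep '[[8,-0.05,0.4,0,0,0,0],[8,-0.05,0.4,0,0,0,0],[8,-0.05,0.4,0,0,0,0],[8,-0.05,0.4,0,0,0,0],[8,-0.05,0.4,0,0,0,0],[8,-0.05,0.4,0,0,0,0],[8,-0.05,0.4,0,0,0,0],[8,0,0,0,0,0,0]]'
python3 -m creep '[[8,0,0,0,0,0,0],[8,0,0,0,0,0,0]]'
```

```text
time_s: 6.65
tcp_pos: [0.5506, 0.1291, 0.0544]
eef_rot: [180.0, -0.0, 7.1]
contact_force: [-0.2, -0.6, 4.3]
gripper_width: 0.0121
gripper_force: 25.0
time_s: 6.82
tcp_pos: [0.5507, 0.1291, 0.0544]
eef_rot: [-179.9, -0.1, 7.0]
contact_force: [-0.2, 2.6, 4.9]
gripper_width: 0.012
gripper_force: 25.0
```

```bash
python3 -m creep '[[8,-0.03,0.24,0,0,0,0],[8,0,0,0,0,0,0],[8,0,0,0,0,0,0],[40,0,0,0,0,0,0],[40,0,0,0,0,0,0],[40,0,0,0,0,0,0]]'
python3 -m creep '[[40,0,0,0.5,0,0,0],[40,0,0,0.7,0,0,0],[60,0,0,0.9,0,0,0],[60,-0.7,-0.58,0.2,0,0,0],[60,-0.7,-0.58,0,0,0,0],[60,-0.7,-0.58,0,0,0,0],[60,-0.7,-0.58,0,0,0,0],[60,-0.7,-0.58,0,0,0,0]]'
python3 -m creep '[[60,-0.6,-0.58,0,0,0,0],[60,-0.6,-0.58,0,0,0,0],[60,-0.6,-0.32,0,0,0,0],[60,0,0,0,0,0,0]]'
python3 - <<'E'
from h import *
c=capture('top');f=c['frame'][120:250,170:300];cv2.imwrite('pics/z3.png',cv2.resize(f[:,:,::-1],None,fx=4.6,fy=4.6,interpolation=cv2.INTER_CUBIC))
E
```

```text
time_s: 7.32
tcp_pos: [0.549, 0.1343, 0.0536]
eef_rot: [-180.0, 0.1, 7.0]
contact_force: [0.4, 0.1, -0.4]
gripper_width: 0.0266
gripper_force: 0.0
time_s: 7.98
tcp_pos: [0.4608, 0.0613, 0.1112]
eef_rot: [-180.0, 0.0, 7.0]
contact_force: [-1.0, -0.2, -0.1]
gripper_width: 0.0598
gripper_force: 0.0
time_s: 8.32
tcp_pos: [0.4137, 0.0232, 0.1111]
eef_rot: [-180.0, 0.1, 6.9]
contact_force: [-0.9, 0.4, -0.7]
gripper_width: 0.0603
gripper_force: 0.0
```

View pics/z3.png

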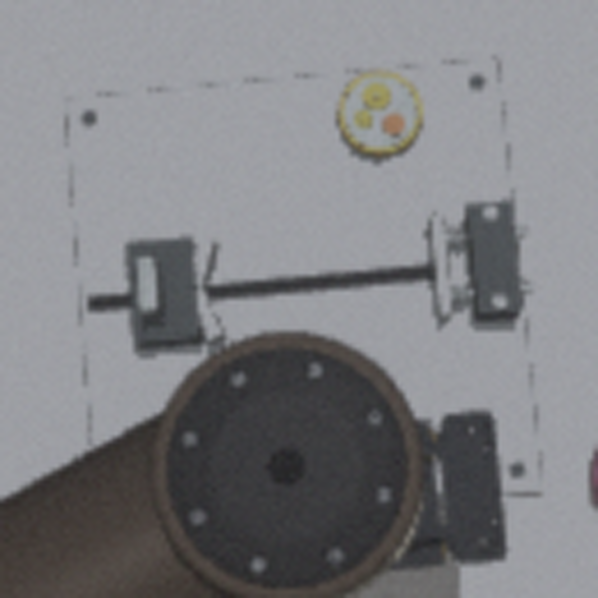

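```bash
python3 -m creep '[[60,0,0,-0.9,0,0,0],[60,0,0,-0.9,0,0,0],[60,0,0,-0.8,0,0,0],[60,0,0,-0.6,0,0,0],[60,0,0,-0.35,0,0,0],[60,0,0,0,0,0,0],[60,0,0,0,0,0,0]]'
python3 - <<'E'
from h import *
c=capture('scene');f=c['frame'][150:270,200:340];cv2.imwrite('pics/z4.png',cv2.resize(f[:,:,::-1],None,fx=4.5,fy=4.5,interpolation=cv2.INTER_CUBIC))
E
```

```text
time_s: 8.95
tcp_pos: [0.4172, 0.0251, 0.0225]
eef_rot: [180.0, 0.1, 7.0]
contact_force: [0.0, -1.6, 0.9]
gripper_width: 0.0604
gripper_force: 0.0
```

View pics/z4.png

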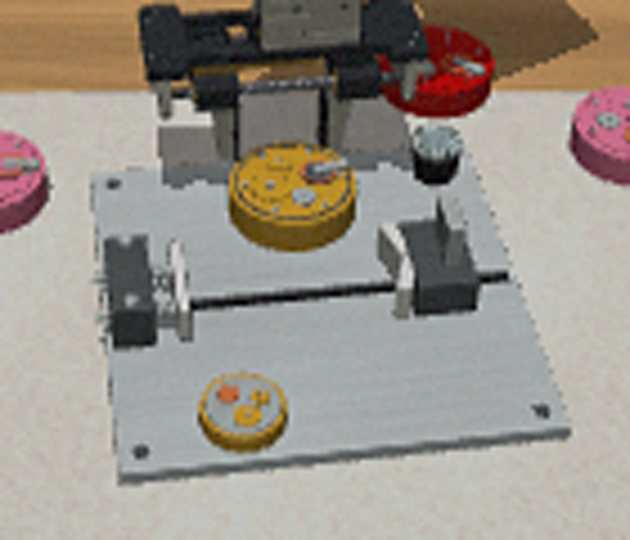

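```bash
python3 -m creep '[[60,0.1,0.012,0,0,0,0],[60,0.1,0.012,0,0,0,0],[60,0.1,0.012,0,0,0,0],[60,0.08,0.01,0,0,0,0],[60,0.06,0.007,0,0,0,0],[60,0.06,0.007,0,0,0,0],[60,0.06,0.007,0,0,0,0],[60,0.06,0.007,0,0,0,0]]'
python3 -m creep '[[60,0.07,0.004,0,0,0,0],[60,0.08,0.005,0,0,0,0],[60,0.08,0.005,0,0,0,0],[60,0.08,0.005,0,0,0,0],[60,0.08,0.005,0,0,0,0],[60,0.08,0.005,0,0,0,0],[60,0.08,0.005,0,0,0,0],[60,0.08,0.005,0,0,0,0]]'
python3 - <<'E'
from h import *
c=capture('scene');f=c['frame'][150:270,200:340];cv2.imwrite('pics/z5.png',cv2.resize(f[:,:,::-1],None,fx=4.5,fy=4.5,interpolation=cv2.INTER_CUBIC))
E
```

```text
time_s: 9.67
tcp_pos: [0.4316, 0.0264, 0.0226]
eef_rot: [180.0, 0.1, 7.0]
contact_force: [-4.2, 0.8, 4.2]
gripper_width: 0.0601
gripper_force: 2.3
time_s: 10.33
tcp_pos: [0.4486, 0.0278, 0.0228]
eef_rot: [-180.0, -0.0, 7.0]
contact_force: [-2.8, -0.2, 0.5]
gripper_width: 0.0604
gripper_force: 1.2
```

View pics/z5.png

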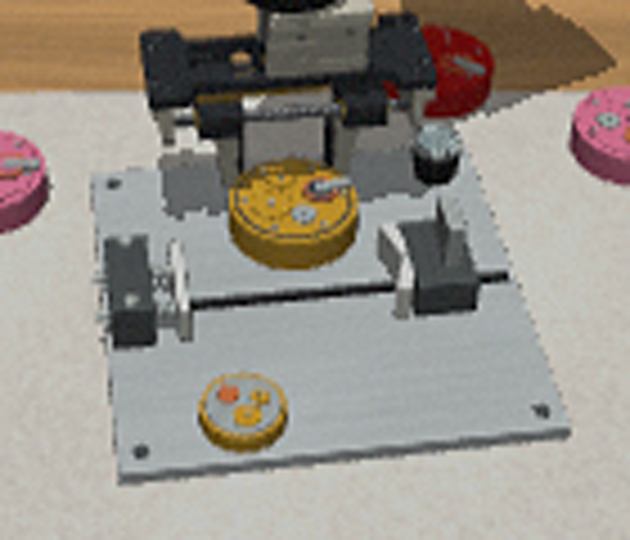

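```bash
for i in 1 ; do python3 -m creep '[[60,0.09,0.006,0,0,0,0],[60,0.1,0.006,0,0,0,0],[60,0.11,0.006,0,0,0,0],[60,0.11,0.006,0,0,0,0],[60,0.11,0.006,0,0,0,0],[60,0.11,0.006,0,0,0,0],[60,0.11,0.006,0,0,0,0],[60,0.11,0.006,0,0,0,0]]'; done
python3 -m creep '[[60,0.11,0.006,0,0,0,0],[60,0.11,0.006,0,0,0,0],[60,0.11,0.006,0,0,0,0],[60,0.11,0.006,0,0,0,0],[60,0.11,0.006,0,0,0,0],[60,0.11,0.006,0,0,0,0],[60,0.11,0.006,0,0,0,0],[60,0.09,0.006,0,0,0,0]]'
python3 - <<'E'
from h import *
c=capture('scene');f=c['frame'][150:270,200:340];cv2.imwrite('pics/z6.png',cv2.resize(f[:,:,::-1],None,fx=4.5,fy=4.5,interpolation=cv2.INTER_CUBIC))
c=capture('top')
for d in outline_of(c,'movement')[:4]:
    b=d['bbox'];print(d['conf'],b,ray(c,(b[0]+b[2])/2,(b[1]+b[3])/2,.038))
E
```

```text
time_s: 11.05
tcp_pos: [0.4698, 0.029, 0.0228]
eef_rot: [180.0, 0.0, 7.0]
contact_force: [-1.2, 0.2, -0.6]
gripper_width: 0.06
gripper_force: 1.2
time_s: 11.72
tcp_pos: [0.4914, 0.0302, 0.0228]
eef_rot: [180.0, -0.0, 7.0]
contact_force: [-1.3, -0.3, -0.6]
gripper_width: 0.06
gripper_force: 1.2
0.95 [180.9, 251.1, 210.6, 281.9] [0.31248605 0.14607806 0.038     ]
0.91 [296.8, 204.0, 330.2, 236.8] [ 0.44988319 -0.18066767  0.038     ]
```

View pics/z6.png

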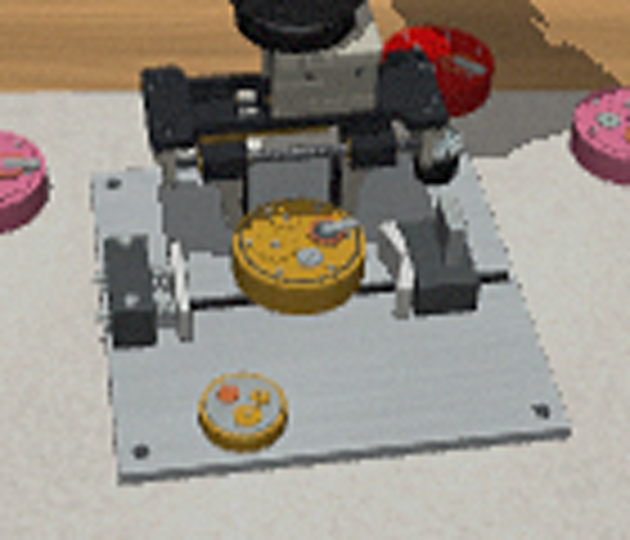

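```bash
python3 -m creep '[[60,0.11,0.01,0,0,0,0],[60,0.11,0.01,0,0,0,0],[60,0.11,0.01,0,0,0,0],[60,0.11,0.01,0,0,0,0],[60,0.11,0.01,0,0,0,0],[60,0.11,0.01,0,0,0,0],[60,0.11,0.01,0,0,0,0],[60,0.05,0.01,0,0,0,0]]'
cat >> h.py <<'E'
O=np.array([.5596,.0357]);t=np.radians(7.07);RM=np.array([[np.cos(t),-np.sin(t)],[np.sin(t),np.cos(t)]])
def hold(w): return np.round(RM.T@(np.array(w)[:2]-O),4)
def world(x,y,z): return [*(RM@[x,y]+O),z]
def mov(c,o0,mark=None):
    # silhouette of brass cylinder: fit centre by matching mask
    from scipy.optimize import minimize
    f=cv2.cvtColor(c['frame'],cv2.COLOR_RGB2HSV);p=proj(c,world(*o0,.025))
    m=((f[...,0]>12)&(f[...,0]<35)&(f[...,1]>90)).astype(np.uint8)
    y,x=np.mgrid[:384,:512];m[np.hypot(x-p[0],y-p[1])>24]=0
    m=cv2.morphologyEx(m,3,np.ones((3,3)))
    n,l,s,_=cv2.connectedComponentsWithStats(m);k=1+np.argmax(s[1:,4])
    h=cv2.convexHull(max(cv2.findContours((l==k).astype(np.uint8),0,2)[0],key=cv2.contourArea))
    M=np.zeros((384,512),np.uint8);cv2.fillConvexPoly(M,h,1)
    M=cv2.resize(M,None,fx=8,fy=8,interpolation=0)
    a=np.linspace(0,6.28,60)
    def cost(q):
        pts=np.array([proj(c,world(q[0]+.045*np.cos(t),q[1]+.045*np.sin(t),z)) for t in a for z in(.012,.038)])
        H=cv2.convexHull(np.round((pts+.5)*8).astype(np.int32));S=np.zeros_like(M);cv2.fillConvexPoly(S,H,1)
        return (S^M).sum()/M.sum()
    s=minimize(cost,o0,method='Nelder-Mead',options=dict(initial_simplex=[o0,np.add(o0,[.01,0]),np.add(o0,[0,.01])],xatol=2e-4))
    return np.round(s.x,4),s.fun
E
python3 - <<'E'
from h import *
c=capture('scene');print(mov(c,[-.004,.003]),hold(r.get_state()['tcp_pos']))
# check of holder frame in the scene view
for n,p in(('corner BR',(.135,.15,.012)),('BL',(.135,-.13,.012)),('FL',(-.145,-.13,.012))):print(n,proj(c,world(*p)))
for t in('thumb','jaw','pad'):
  for d in search_frame(c,t)[:2]:print(t,d['conf'],d['bbox'])
f=c['frame'][150:270,200:340];cv2.imwrite('pics/z7.png',cv2.resize(f[:,:,::-1],None,fx=4.5,fy=4.5,interpolation=cv2.INTER_CUBIC))
E
```

```text
time_s: 12.53
tcp_pos: [0.512, 0.0322, 0.0228]
eef_rot: [180.0, -0.0, 7.0]
contact_force: [-3.0, -0.8, 1.0]
gripper_width: 0.0601
gripper_force: 1.3
(array([-0.0053,  0.0036]), np.float64(0.03192030325443787)) [-0.0475  0.0024]
corner BR [326.52566977 244.28896723]
BL [225.54480093 254.8134295 ]
FL [219.26629984 187.74654799]
thumb 0.66 [287.2, 194.9, 306.6, 221.8]
jaw 0.9 [283.2, 191.9, 306.0, 219.8]
pad 0.64 [236.9, 205.3, 244.6, 222.6]
```

View pics/z7.png

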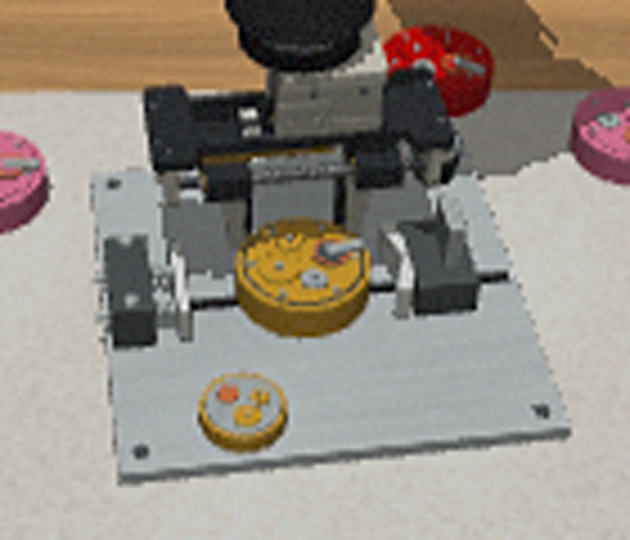

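```bash
python3 -m creep '[[60,0.07,0.008,0,0,0,0],[60,0.07,0.008,0,0,0,0],[60,0,0,0,0,0,0],[60,-0.2,-0.025,0,0,0,0],[60,-0.4,-0.05,0,0,0,0],[60,-0.5,-0.06,0,0,0,0],[60,0,0,0.8,0,0,0],[60,0,0,1,0,0,0]]'
python3 -m creep '[[60,0,0,1,0,0,0],[60,0,0,0.8,0,0,0],[60,0.2,0.9,0,0,0,0],[60,0.2,0.9,0,0,0,0],[60,0.2,0.9,0,0,0,0],[60,0.2,0.9,0,0,0,0],[60,0.3,0.9,0,0,0,0],[60,0.3,0.9,0,0,0,0]]'
python3 - <<'E'
from h import *
print(hold(r.get_state()['tcp_pos']))
c=capture('scene');print(mov(c,[-.002,.003]));c=capture('top');print(mov(c,[-.002,.003]))
f=c['frame'][120:250,170:300];cv2.imwrite('pics/z8.png',cv2.resize(f[:,:,::-1],None,fx=4.6,fy=4.6,interpolation=cv2.INTER_CUBIC))
E
```

```text
time_s: 13.4
tcp_pos: [0.4849, 0.0284, 0.0668]
eef_rot: [179.9, 0.2, 7.0]
contact_force: [0.3, -0.2, 0.5]
gripper_width: 0.06
gripper_force: 0.0
time_s: 14.07
tcp_pos: [0.5222, 0.1653, 0.1131]
eef_rot: [-180.0, -0.1, 7.0]
contact_force: [0.6, -0.9, -0.2]
gripper_width: 0.0599
gripper_force: 0.0
[-0.0212  0.1332]
(array([-0.0016,  0.0041]), np.float64(0.04102422907488987))
(array([-0.0004,  0.0038]), np.float64(0.09519952251023192))
```

View pics/z8.png

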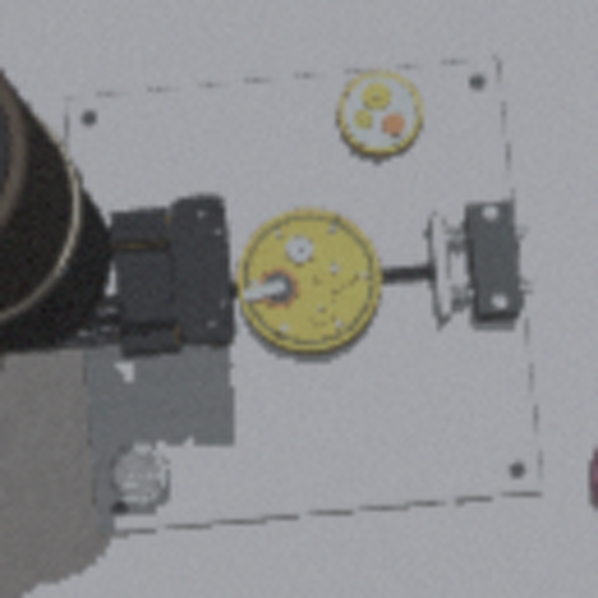

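```bash
python3 -m creep '[[40,0.5,-0.6,0,0,0,0],[40,0.55,-0.62,0,0,0,0],[40,0.04,-0.02,0,0,0,0],[40,0,0,-0.8,0,0,0],[40,0,0,-0.8,0,0,0],[40,0,0,-0.6,0,0,0],[40,0,0,-0.2,0,0,0],[40,0,0,0,0,0,0]]'
python3 -m creep '[[8,0,0,0,0,0,0],[8,0,0,0,0,0,0],[8,0,0,0,0,0,0],[8,0,0,0,0,0,0],[8,0,0,0,0,0,0],[8,0,0,0,0,0,0],[8,0,0,0,0,0,0],[8,0,0,0,0,0,0]]' 25
```

```text
time_s: 14.83
tcp_pos: [0.5485, 0.1325, 0.0517]
eef_rot: [179.9, 0.1, 7.0]
contact_force: [0.8, -0.1, -0.1]
gripper_width: 0.04
gripper_force: 0.0
time_s: 15.5
tcp_pos: [0.5501, 0.1338, 0.0535]
eef_rot: [-180.0, -0.1, 7.1]
contact_force: [-2.6, 3.1, 5.7]
gripper_width: 0.0116
gripper_force: 25.0
```

```bash
python3 -m creep '[[8,0.01,-0.08,0,0,0,0],[8,0.012,-0.1,0,0,0,0],[8,0.012,-0.1,0,0,0,0],[8,0.01,-0.08,0,0,0,0],[8,0.006,-0.05,0,0,0,0],[8,0.005,-0.04,0,0,0,0],[8,0.005,-0.04,0,0,0,0],[8,0.005,-0.04,0,0,0,0]]'
python3 -m creep '[[8,0.005,-0.04,0,0,0,0],[8,0.005,-0.04,0,0,0,0],[8,0.005,-0.04,0,0,0,0],[8,0.005,-0.04,0,0,0,0],[8,0.005,-0.04,0,0,0,0],[8,0.005,-0.04,0,0,0,0],[8,0.006,-0.05,0,0,0,0],[8,0.007,-0.06,0,0,0,0]]'
python3 -m creep '[[8,0.007,-0.06,0,0,0,0],[8,0.007,-0.06,0,0,0,0],[8,0.007,-0.06,0,0,0,0],[8,0.007,-0.06,0,0,0,0],[8,0.007,-0.06,0,0,0,0],[8,0.007,-0.06,0,0,0,0],[8,0.007,-0.06,0,0,0,0],[8,0.007,-0.06,0,0,0,0]]'
python3 - <<'E'
from h import *
print(hold(r.get_state()['tcp_pos']));c=capture('scene');print(mov(c,[-.001,-.013]))
for t in('pad','jaw'):
  for d in search_frame(c,t)[:1]:print(t,d['conf'],d['bbox'])
E
```

```text
time_s: 16.17
tcp_pos: [0.5516, 0.1214, 0.0535]
eef_rot: [-179.9, -0.1, 7.1]
contact_force: [-4.9, 8.9, 6.8]
gripper_width: 0.0117
gripper_force: 25.0
time_s: 16.83
tcp_pos: [0.5527, 0.1131, 0.0535]
eef_rot: [-179.9, -0.1, 7.1]
contact_force: [-5.6, 10.9, 6.7]
gripper_width: 0.0121
gripper_force: 25.0
time_s: 17.5
tcp_pos: [0.5542, 0.1011, 0.0535]
eef_rot: [-179.9, -0.1, 7.1]
contact_force: [-6.5, 10.9, 6.6]
gripper_width: 0.0118
gripper_force: 25.0
[0.0026 0.0655]
(array([-0.  , -0.01]), np.float64(0.04308500744047619))
pad 0.54 [106.1, 162.2, 139.6, 186.0]
jaw 0.53 [272.4, 197.5, 297.0, 222.2]
```

```bash
python3 -m creep '[[8,0.008,-0.06,0,0,0,0],[8,0.008,-0.06,0,0,0,0],[8,0.008,-0.06,0,0,0,0],[8,0.008,-0.06,0,0,0,0],[8,0.006,-0.05,0,0,0,0],[8,0.005,-0.04,0,0,0,0],[8,0.005,-0.04,0,0,0,0],[8,0.005,-0.04,0,0,0,0]]'
python3 -m creep '[[8,0.005,-0.04,0,0,0,0],[8,0.005,-0.04,0,0,0,0],[8,0.005,-0.04,0,0,0,0],[8,0.005,-0.04,0,0,0,0],[8,0.005,-0.04,0,0,0,0],[8,0.005,-0.04,0,0,0,0],[8,0.005,-0.04,0,0,0,0],[8,0,0,0,0,0,0]]'
python3 - <<'E'
from h import *
print(hold(r.get_state()['tcp_pos']));c=capture('scene');print(mov(c,[-.001,-.03]))
c=capture('top');print(mov(c,[-.001,-.03]));cv2.imwrite('pics/z9.png',cv2.resize(c['frame'][120:250,170:300,::-1],None,fx=4.6,fy=4.6))
E
```

```text
time_s: 18.32
tcp_pos: [0.5555, 0.0908, 0.0535]
eef_rot: [-179.9, -0.1, 7.1]
contact_force: [-6.2, 10.1, 6.0]
gripper_width: 0.0124
gripper_force: 25.0
time_s: 18.98
tcp_pos: [0.5564, 0.0836, 0.0535]
eef_rot: [-179.9, -0.1, 7.1]
contact_force: [-5.2, 9.4, 6.4]
gripper_width: 0.0122
gripper_force: 25.0
[0.0027 0.048 ]
(array([-0.0008, -0.0274]), np.float64(0.05156015742128935))
(array([-0.0017, -0.0293]), np.float64(0.6509342783505154))
```

```bash
python3 -m creep '[[8,0.004,-0.03,0,0,0,0],[8,0.004,-0.03,0,0,0,0],[8,0.004,-0.03,0,0,0,0],[8,0.004,-0.03,0,0,0,0],[8,0.004,-0.03,0,0,0,0],[8,0.004,-0.03,0,0,0,0],[8,0,0,0,0,0,0],[8,0,0,0,0,0,0]]'
python3 - <<'E'
from h import *
print(hold(r.get_state()['tcp_pos']));c=capture('scene');print(mov(c,[-.001,-.03]))
f=c['frame'].astype(int)
cv2.imwrite('pics/z10.png',cv2.resize(c['frame'][170:240,210:310,::-1],None,fx=8,fy=8,interpolation=cv2.INTER_CUBIC))
E
```

```text
time_s: 19.75
tcp_pos: [0.5568, 0.0795, 0.0535]
eef_rot: [-179.9, -0.1, 7.1]
contact_force: [-6.8, 12.3, 7.6]
gripper_width: 0.0117
gripper_force: 25.0
[0.0027 0.0438]
(array([-0.0009, -0.0319]), np.float64(0.04525073206442167))
```

```bash
python3 -m creep '[[40,0,0,0,0,0,0],[40,0,0,0,0,0,0],[40,0,0,0,0,0,0],[40,0,0,0,0,0,0],[40,0,0,0.4,0,0,0],[40,0,0,0.8,0,0,0],[40,0,0,1,0,0,0],[40,0,0,1,0,0,0]]'
python3 -m creep '[[40,-0.3,0.9,0.3,0,0,0],[40,-0.3,0.9,0,0,0,0],[40,-0.3,0.9,0,0,0,0],[40,-0.3,0.9,0,0,0,0],[40,-0.3,0.9,0,0,0,0],[40,-0.3,0.9,0,0,0,0],[40,-0.3,0.9,0,0,0,0],[40,0,0,0,0,0,0]]'
python3 - <<'E'
from h import *
def fit(c,px,f,off,L):
    W=np.array([hold(ray(c,*((np.array(p)+.5)/f-.5+off),.012)) for p in px]);d=W-np.array(L);print('frame offset',np.round(d,4).tolist(),np.round(d.mean(0),4))
C=[(.135,.150),(.135,-.130),(-.145,-.130)]
for i in range(2):
    c=capture('scene');print('scene',mov(c,[-.001,-.032]))
fit(c,[(569,432),(119,474),(92,174)],4.5,np.array([200,150]),C)
fit(c,[(188,297),(508,273)],4.5,np.array([200,150]),[(0,0),(0,.15)])
for n in('jaw','pad'):
    d=outline_of(c,n)
    if d:print(n,d[0]['conf'],d[0]['bbox'])
c=capture('top');print('top',mov(c,[-.001,-.032]))
for n in('jaw','pad','thumb'):
    d=outline_of(c,n)
    if d:
        v,u=np.nonzero(d[0]['region']);print(n,d[0]['conf'],d[0]['bbox'],hold(ray(c,u.mean(),v.mean(),.042)))
h=cv2.cvtColor(c['frame'],cv2.COLOR_RGB2HSV)[170:195,220:300]
# disc: max sat circle; slot rows
g=cv2.cvtColor(c['frame'],cv2.COLOR_RGB2GRAY)
print(g[160:205:1,225:283:3])
E
```

```text
time_s: 20.47
tcp_pos: [0.5563, 0.0769, 0.134]
eef_rot: [180.0, 0.1, 7.0]
contact_force: [0.4, 0.7, 0.3]
gripper_width: 0.04
gripper_force: 0.0
time_s: 21.13
tcp_pos: [0.5037, 0.2378, 0.1412]
eef_rot: [-180.0, -0.1, 7.2]
contact_force: [0.2, -0.3, 0.2]
gripper_width: 0.0403
gripper_force: 0.0
scene (array([-0.001 , -0.0315]), np.float64(0.04531708211143695))
scene (array([-0.001 , -0.0315]), np.float64(0.04531708211143695))
frame offset [[0.0044, -0.0027], [0.0006, 0.0013], [0.003, 0.0024]] [0.0027 0.0003]
frame offset [[-0.0074, -0.072], [-0.0023, -0.0038]] [-0.0048 -0.0379]
jaw 0.86 [265.1, 196.2, 288.8, 221.3]
pad 0.42 [235.9, 203.9, 244.5, 221.9]
top (array([ 0.0009, -0.0323]), np.float64(0.10626726519337017))
jaw 0.79 [215.5, 168.4, 235.7, 193.7] [-0.0018  0.0356]
pad 0.56 [261.1, 167.3, 270.2, 187.4] [-0.002  -0.0825]
thumb 0.9 [218.1, 167.5, 238.9, 193.6] [-0.0012  0.0347]
[[154 157 155 156 153 154 156 154 154 154 155 156 155 156 156 155 155 154
  154 154]
 [152 155 155 157 154 153 157 158 157 155 157 154 155 157 157 156 157 155
  156 153]
 [155 155 154 156 154 156 155 154 157
[... 2918 characters left out ...]
 155 155
  156 157]
 [154 153 154 159 154 154 150 152 152 150 156 157 153 156 157 154 155 156
  158 155]
 [157 155 155 155 157 152 156 156 154 158 154 156 156 155 156 155 156 155
  154 155]
 [156 155 155 156 154 156 154 156 152 156 156 156 154 156 156 155 154 155
  155 154]
 [154 154 157 157 155 156 154 157 153 158 154 155 156 156 155 155 154 157
  155 155]
 [153 152 158 156 155 155 158 155 155 156 154 156 154 157 152 155 153 155
  156 154]
 [154 154 154 154 155 155 154 155 155 154 157 156 156 156 157 156 153 154
  155 157]
 [154 152 155 154 156 156 155 156 154 157 157 154 158 156 156 155 156 157
  156 155]
 [158 155 153 155 155 156 154 156 154 157 154 155 154 153 154 155 156 153
  156 157]]
```

```bash
python3 -c "
from plant import close_job;print(close_job())"
```

```text
the job is handed in; nothing more can be done
None
```

I drew the jaw back, slid the large movement in and closed the jaw on it, then handed the job in at about 21 s; no verdict came back. The sprung pad has given an estimated 4–5 mm, and the movement measures within about 4 mm of the V's centre, although the two cameras disagree on which side it is off.

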